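# Slide the portion stop into the retaining block of the cheese board

## Robot

A 6-joint arm with a two-finger parallel gripper is mounted at the origin on the work surface; the furniture and walls round the work are solid. World frame = base frame: x ahead of the robot, y to its left, z up, the work surface at z = 0. Lengths are in m, angles in rad, forces in N, time in s.
With the tool pointing down it reaches from about 0.35 to 0.875 m from the base axis. Payload 15.5 kg.
Tool frame: the origin (TCP) lies between the finger pads; the fingertips stand 25 mm ahead of it and the grasp point (between the pads) lies 6 mm ahead of it; z points along the fingers, y is the line along which they close (so a half turn about z gives the same grasp; the last joint's range is limited). The gripper opens to 85 mm and grips with 20 to 120 N. Pads are 22 mm wide; open, the fingers measure 114 mm over their backs; the gripper's body (76 mm by 85 mm) begins 54 mm behind the grasp point. The pads swing forward as they close: fully open they stand 13 mm farther back than shut.
Start: joints at [-1.373, 0.494, 1.345, -0, 1.302, -0.096], TCP at [0.18, -0.598, 0.256] pointing down, gripper open.
Joint ranges: [-2.91, 2.91], [-0.82, 2.16], [0.22, 2.67], [-1.22, 4.37], [0.12, 2.79], [-3.08, 3.08]. Speed limits (rad/s): [1.89, 1.89, 2.57, 3.01, 3.01, 3.01].

## Interface

Orientations are given as a unit quaternion [x, y, z, w].
In Python, from bench import state, snapshot, calibration, order gives the robot as it stands. The module is installed in compiled form; this text tells all that it offers.
- The arm moves only by the shell command python3 -m pendant 'ROWS'. ROWS is JSON, a list of rows, each an object with "delta_pos": the shift along the tool's x, y, z as a fraction of full scale, a list of three; "twist": the turn about the tool's z as a fraction of full scale; "claw": the closure, from 0 (fully open) to 1 (shut). A call has 1 to 12 rows; each row is the pose to reach, as a shift and turn from the pose commanded when the call began, along the tool's axes at that moment, turning the shorter way round; what a row does not reach only later rows make up. Full scale, the value 1, is 500 mm for a shift and 360 degrees for a turn. A row lasts 1/8 s, in which the tool goes at most 62.5 mm and 10.7 degrees, less where a joint would pass 70% of its speed; a pose out of reach is approached as far as the arm can. A call with a number of a shift or a turn outside -1 to 1 is refused whole. A call with a gripper value outside its range is refused whole. The fingers move at their own pace and stop on an object; the grip force is fixed at half the most. Time passes only in rows, so rows that repeat a pose let the fingers close. It gives the time, the measured TCP pose, the force, the opening and the grip force at its end, in the units of the state.
- state(): the state, without advancing time (a new reading comes with each control period).
- snapshot(name): name is "side" or "top"; returns (picture, depth): 480x640x3 uint8, blue, green, red; 480x640 float32, m along the optical axis (not along the pixel's ray), 0 where there is no reading.
- calibration(name): a dict with "intrinsics" (3x3 intrinsics, pixels), "origin" and "rotation" of the camera in the world. Camera axes: x right, y down, z forward; pixel columns grow to the right and rows downward; lengths in m; the calibration is good to about 2 mm. A picture is of the moment at which its call begins. calibration takes no time and is no camera call.
- order.sign_off(): hands the job in; it is judged then, once.
The state is a dict: "t": time; "joint_pos": joint angles; "joint_vel": joint speeds; "tau": joint torques, N m; "tcp_pos": TCP position; "ee_rot": TCP orientation; "wrist_force": force on the tool from outside, world axes, zero at the start; "torque": the same for the moment, N m; "finger_gap": opening from 0.0 (shut) to 1.0 (fully open); "grip_force": force on a finger pad.
Only numpy, scipy, OpenCV 4.12 (cv2) and the standard library are available. Lean on these libraries where they do the work, as an engineer would, in place of code of your own. Each camera call takes 0.05 s, during which the arm holds its last target. There are 200 camera calls.

## Task

Fit the portion stop (the beech block on a steel foot) on the cheese board: set it flat on the board and slide its toe straight in under the overhang of the steel retaining block until it bears on the sprung buffer hidden in the pocket and has pushed the buffer in about half of its 10 mm travel, neither just touching nor rammed to its hard stop. Push gently (never more than 25 N against the retaining block), let go so that it stays there, and leave the cheeses round it where they are.

Things in the scene. Friction and masses are not known exactly. Their poses are not given: they have to be found in the camera images.
- portion_stop: loose stop, 0.5-0.7 kg, on the counter at the right: beech block with steel back, 44 (x) x 40 (y) mm, on a steel foot 50 mm wide, 10 thick; 75 mm high. Origin on the underside below the block's centre, z up, +x = the way the toe points. Foot from x = -22 to +77 mm: the bare toe stands 55 mm out from the block's face. Grasp the block from above across its 40 mm (y), 30 to 70 mm above the underside.
- toe_tip (a point): middle of the toe's front edge, on the underside of the portion stop, 77 mm along its +x from the origin
- board: fixed carved wooden board 190 (x) x 300 (y) mm lying flat; origin under its centre, flat top 22 mm above the counter. The retaining block stands at its +y end.
- retainer: fixed steel retaining block on the board, 96 mm long, 82 wide, 27 high with its screw heads. Origin on the board's top in the middle of the pocket's mouth; +x = straight into the pocket (along the board's +y), z up. Pocket: closed slot, 54 mm wide (2 mm spare each side of the toe), 13.5 mm high under a 10 mm thick overhang; its floor is the board.
- mouth (a point): same point as the retaining block's origin. The overhang begins here; flaring cheeks that guide the toe begin 6 mm before it and narrow to 54 mm at 12 mm inside. The buffer's free face lies somewhere 20 to 44 mm deeper in, set anew each time, out of sight and not measured: it must be felt.
- buffer (a joint): how far the hidden buffer pad is pushed in from its free place, m: 0 free, 0.010 hard stop (tells nothing of where the free place is). It yields only at about 10 N, growing to 11.5 N at 10 mm, plus the foot's drag of 2 to 8 N on the board. It pushes back with only 1 to 2.5 N, which the stop's own weight holds by friction once it is let go.
- brick: bystander: white goat-cheese brick about 62x61x62 mm, loose on the board corner away from the retaining block; origin under its centre
- cube: bystander: pale tasting cube 48x50x50 mm, loose on the board beside the retaining block; origin under its centre
- drum: bystander: white goat-cheese drum, 98 mm across, 67 high, loose on the counter beyond the board's left end; origin under its centre
- disc: bystander: flat white cheese disc, 127 mm across, 40 high, loose on the counter at the back; origin under its centre
- half: bystander: half of a white cheese disc 127x64x50 mm, loose at the back right; origin under its centre

How it is judged:
On the way:
1. the portion stop lies flat on the board with its toe in the pocket mouth (within 10 mm of its middle), at least 8 mm under the overhang and the buffer not yet pushed (x of toe_tip in the frame of retainer above 0.008 m and value of joint buffer below 0.001 m and z of portion_stop in the frame of retainer between -0.004 and 0.004 m and y of toe_tip in the frame of retainer between -0.01 and 0.01 m and angle between portion_stop's own z axis and vertical below 0.07 rad), for 0.1 s.
At the end, for the whole second after the job is handed in: the portion stop rests flat on the board (within 3 mm of height and 0.05 rad of level), its toe in the pocket (within 5 mm sideways, 0.08 rad of straight) and bearing on the buffer, which is pushed in by 2.5 to 7.5 mm; released and at rest (value of joint buffer between 0.0025 and 0.0075 m and x of toe_tip in the frame of retainer above 0.02 m and y of toe_tip in the frame of retainer between -0.005 and 0.005 m and z of portion_stop in the frame of retainer between -0.003 and 0.003 m and angle between portion_stop's own z axis and vertical below 0.05 rad and angle between the x axis of portion_stop and the x axis of retainer, either way round below 0.08 rad and linear speed of portion_stop below 0.01 m/s); the robot touches nothing.
It fails at once if the buffer is rammed to its hard stop (pushed in more than 9.5 mm) (value of joint buffer above 0.0095 m).
It fails at once if the portion stop is forced against the retaining block with more than 25 N (contact force between portion_stop and retainer above 25 N).
It fails at once if a bystander cheese is moved by more than 15 mm (distance of any of brick, cube, drum, disc, half from where it was at the start of the episode above 0.015 m).
It also fails if it takes over 48 s, if anything falls off the work surface, if the arm or the gripper's body presses on something with over 40 N, if the wrist force passes 120 N, or if a joint passes its speed limit or range.

## Working session

There is one attempt and no reset: what is moved stays moved. The work goes in short steps, Python scripts to look and compute and a shell command to move; the robot and the scene stay as the last step left them, time stands still between calls to the robot, and variables do not carry over. Pictures are saved under pics/ and viewed, at most 10 in all, crops included, and the job is handed in when it is done.

```bash
mkdir -p pics; python3 - <<'E'
from bench import *
import cv2,numpy as np
np.set_printoptions(precision=4,suppress=True)
for n in("side","top"):
    p,d=snapshot(n);cv2.imwrite(f"pics/{n}0.png",p);np.save(f"{n}0.npy",d);c=calibration(n);print(n,c,(d>0).mean())
s=state();print(s)
E
```

```text
side {'intrinsics': array([[608.7805,   0.    , 329.7894],
       [  0.    , 608.7805, 245.8661],
       [  0.    ,   0.    ,   1.    ]]), 'origin': array([0.2649, 1.0959, 0.8422]), 'rotation': array([-0.1341,  0.883 , -0.444 ,  0.0721])} 0.996123046875
top {'intrinsics': array([[543.0337,   0.    , 321.211 ],
       [  0.    , 543.0337, 243.9508],
       [  0.    ,   0.    ,   1.    ]]), 'origin': array([0.484 , 0.067 , 1.1769]), 'rotation': array([-0.696 ,  0.7163, -0.0332,  0.0374])} 0.996064453125
{'t': 0.1, 'joint_pos': array([-1.3735,  0.4941,  1.3461, -0.    ,  1.3025, -0.0955]), 'joint_vel': array([ 0.0001, -0.0017, -0.0007, -0.0006,  0.0008, -0.0006]), 'tau': array([ -0.0001, -88.3594, -38.4562,  -0.0002,   0.0052,   0.    ]), 'tcp_pos': array([ 0.1803, -0.5981,  0.2558]), 'ee_rot': array([ 0.9893,  0.1459, -0.    , -0.0005]), 'wrist_force': array([0.3588, 0.2886, 1.127 ]), 'torque': array([ 0.0625,  0.0022, -0.008 ]), 'grip_force': 0.0, 'finger_gap': 1.001505628417105}
```

View pics/top0.png

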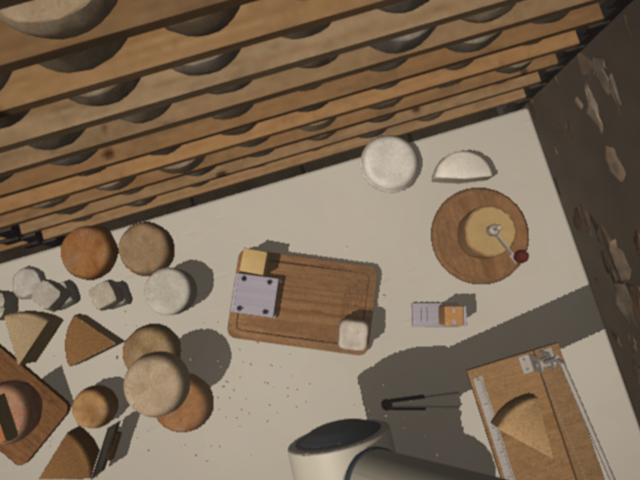

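View pics/side0.png

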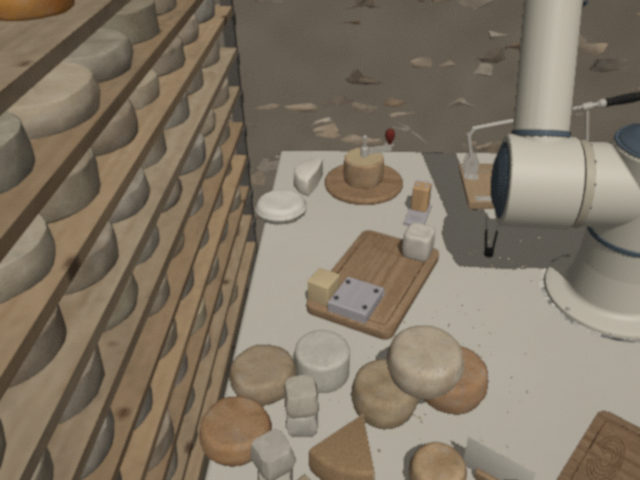

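The top view shows the stop at (440,315), with its toe pointing left and its beech block at (453,315). The retainer is at (256,295) with its mouth facing right at about x=279. The cube is at (255,262), the brick at (353,335) and the drum at (168,290). The side view agrees: stop at (418,203), retainer at (356,299).

```bash
cat > h.py <<'E'
import cv2,numpy as np
from bench import *
from scipy.spatial.transform import Rotation as R
np.set_printoptions(precision=4,suppress=True)
def cloud(n,d):
    c=calibration(n);K=c['intrinsics'];v,u=np.mgrid[:480,:640]
    P=np.stack([(u-K[0,2])/K[0,0]*d,(v-K[1,2])/K[1,1]*d,d],-1)
    return P@R.from_quat(c['rotation']).as_matrix().T+c['origin']
def ray(n,uv,z):
    c=calibration(n);K=c['intrinsics']
    r=R.from_quat(c['rotation']).as_matrix()@np.array([(uv[0]-K[0,2])/K[0,0],(uv[1]-K[1,2])/K[1,1],1])
    return c['origin']+r*(z-c['origin'][2])/r[2]
def steel(p):
    b,g,r=[p[...,i].astype(int) for i in range(3)]; return (b>r+4)&(b>110)
def rect(m,P):
    k,l,s,_=cv2.connectedComponentsWithStats(m.astype(np.uint8),connectivity=4)
    i=1+np.argmax(s[1:,4]);mm=l==i
    q=P[mm][:,:2].astype(np.float32)
    return mm,cv2.minAreaRect(q*1000),np.median(P[mm],0)
E
python3 - <<'E'
from h import *
for n,boxes in (("top",dict(ret=(225,265,290,325),stop=(400,290,480,340))),("side",dict(ret=(320,270,395,325),stop=(398,175,440,228)))):
    p=cv2.imread(f"pics/{n}0.png");P=cloud(n,np.load(f"{n}0.npy"));hsv=cv2.cvtColor(p,cv2.COLOR_BGR2HSV)
    for k,(a,b,c,d) in boxes.items():
        box=np.zeros((480,640),bool);box[b:d,a:c]=1
        m=box&steel(p)
        mm,r,med=rect(m,P);print(n,k,"steel",mm.sum(),r,med,"z",np.percentile(P[mm][:,2],[5,25,75,95]))
        if k=="stop":
            hi=box&(P[...,2]>.06);mm,r,med=rect(hi,P);print(" tall",mm.sum(),r,med)
            lo=box&(P[...,2]>.005)&(P[...,2]<.03)&steel(p);mm,r,med=rect(lo,P);print(" toe",mm.sum(),r,med)
        else:
            hi=box&(P[...,2]>.040)&(P[...,2]<.055)&steel(p);mm,r,med=rect(hi,P);print(" plate",mm.sum(),r,med)
p=cv2.imread("pics/top0.png");q=cv2.imread("pics/side0.png")
a=cv2.resize(p[240:370,220:480],(780,390),interpolation=2);b=cv2.resize(q[170:340,300:450],(176,200));cv2.imwrite("pics/c1.png",a)
P=cloud("top",np.load("top0.npy"));print("board",P[320,300],P[300,340],"table",P[340,410],"brick",P[333,352],"cube",P[262,255])
E
```

```text
Traceback (most recent call last):
  File "h.py", line 17, in rect
    i=1+np.argmax(s[1:,4]);mm=l==i
        ~~~~~~~~~^^^^^^^^^
ValueError: attempt to get argmax of an empty sequence
```

```bash
python3 - <<'E'
from h import *
p=cv2.imread("pics/top0.png");P=cloud("top",np.load("top0.npy"))
for u,v in ((256,295),(268,300),(420,315),(435,315),(455,315),(445,315),(463,315),(300,320),(340,300),(410,345)):print((u,v),p[v,u],P[v,u])
q=cv2.imread("pics/side0.png");Q=cloud("side",np.load("side0.npy"))
for u,v in ((356,299),(414,218),(420,190)):print((u,v),q[v,u],Q[v,u])
cv2.imwrite("pics/c1.png",cv2.resize(p[240:370,220:480],(780,390),interpolation=2))
E
```

```text
(256, 295) [151 148 158] [0.4949 0.2105 0.0456]
(268, 300) [147 146 156] [0.4839 0.1858 0.0454]
(420, 315) [132 131 139] [ 0.443  -0.1333  0.0117]
(435, 315) [143 140 151] [ 0.4421 -0.165   0.0123]
(455, 315) [ 77 122 167] [ 0.4432 -0.1927  0.0746]
(445, 315) [ 72 116 159] [ 0.4438 -0.1726  0.0749]
(463, 315) [102 113 132] [ 0.4426 -0.2097  0.0707]
(300, 320) [ 68  99 135] [0.4401 0.1215 0.0237]
(340, 300) [ 64  93 127] [0.4795 0.0358 0.0171]
(410, 345) [146 163 174] [ 0.3796 -0.1111 -0.0007]
(356, 299) [142 143 150] [0.493  0.2237 0.0446]
(414, 218) [136 137 143] [ 0.4468 -0.1396  0.0116]
(420, 190) [ 87 120 148] [ 0.4436 -0.1755  0.0707]
```

View pics/c1.png

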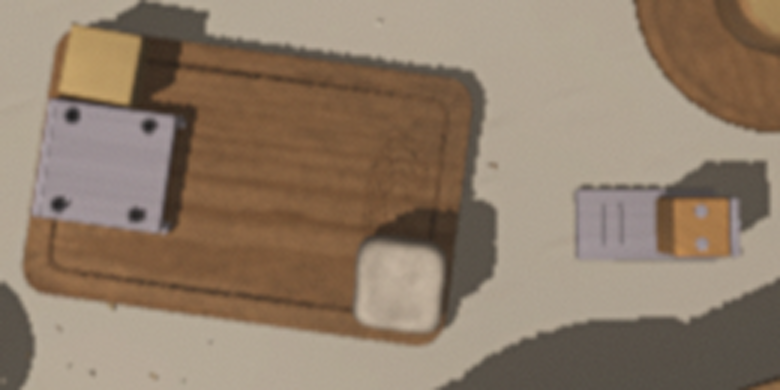

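The crop shows the retainer plate with four screws and its mouth edge near crop (172,175). The stop's toe front is at crop x≈577, and the block spans 668–735. Next I'll fit rectangles.

```bash
cat >> h.py <<'E'
def steel(p):
    h=p.astype(int);b,g,r=h[...,0],h[...,1],h[...,2];return (r-b<15)&(b>75)&(g<=b+2)
def fit(n,p,P,name,box,lo,hi,st):
    a,b,c,d=box;m=np.zeros((480,640),bool);m[b:d,a:c]=1;m&=(P[...,2]>lo)&(P[...,2]<hi)
    if st:m&=steel(p)
    if not m.any():print(n,name,"none");return
    mm,r,med=rect(m,P);bp=np.array(sorted(cv2.boxPoints(r).tolist(),key=lambda t:t[1]))
    print(n,name,mm.sum(),"ctr",np.array(r[0]),"size",np.array(r[1]),"ang",r[2],"z",np.percentile(P[mm][:,2],[10,50,90]),"\n   corners",bp.round(1).tolist())
E
python3 - <<'E'
from h import *
for n,ret,stop,brd in (("top",(225,265,290,325),(400,290,480,340),(220,240,390,365)),("side",(320,270,395,325),(398,175,440,228),(300,225,445,340))):
    p=cv2.imread(f"pics/{n}0.png");P=cloud(n,np.load(f"{n}0.npy"))
    fit(n,p,P,"ret",ret,.038,.056,1)
    fit(n,p,P,"toe",stop,.006,.02,1)
    fit(n,p,P,"blk",stop,.067,.08,0)
    fit(n,p,P,"board+",brd,.012,.12,0)
    fit(n,p,P,"brick",brd,.075,.12,0)
    fit(n,p,P,"cube",brd,.062,.074,0)
E
```

```text
top ret 1603 ctr [496.4036 213.509 ] size [88.8002 80.3609] ang 80.55400085449219 z [0.0431 0.0459 0.0485] 
   corners [[528.8, 163.1], [449.5, 176.3], [543.3, 250.7], [464.1, 263.9]]
top toe 578 ctr [ 444.629  -147.8708] size [63.2906 46.6233] ang 88.33732604980469 z [0.0075 0.01   0.0126] 
   corners [[467.0, -180.2], [420.4, -178.8], [468.8, -116.9], [422.2, -115.6]]
top blk 448 ctr [ 444.1253 -193.6566] size [45.24   38.0939] ang 88.2757797241211 z [0.0712 0.0744 0.0774] 
   corners [[462.5, -216.8], [424.4, -215.7], [463.8, -171.6], [425.8, -170.5]]
top board+ 12642 ctr [480.1736 115.2811] size [300.6154 190.3181] ang 80.54383087158203 z [0.0197 0.0231 0.0709] 
   corners [[549.3, -48.6], [361.6, -17.4], [598.7, 247.9], [411.0, 279.2]]
top brick 843 ctr [411.2955  13.1258] size [59.4278 59.6274] ang 82.217041015625 z [0.0791 0.0825 0.0853] 
   corners [[436.8, -20.4], [377.7, -12.3], [444.9, 38.5], [385.8, 46.6]]
top cube 477 ctr [565.0272 211.4409] size [50.4536 48.073 ] ang 78.13558959960938 z [0.0689 0.0717 0.0734] 
   corners [[583.4, 181.8], [536.3, 191.7], [593.7, 231.2], 
[... 441 characters left out ...]
05 51.6229] ang 0.16602899134159088 z [0.0703 0.0751 0.0776] 
   corners [[422.6, -220.5], [463.5, -220.4], [422.5, -168.9], [463.3, -168.8]]
side board+ 9321 ctr [481.0883 115.0994] size [305.5652 193.7453] ang 80.20945739746094 z [0.0207 0.0241 0.069 ] 
   corners [[550.6, -51.9], [359.6, -19.0], [602.5, 249.2], [411.6, 282.1]]
side brick 451 ctr [410.6202  13.6153] size [60.324  60.7355] ang 83.51104736328125 z [0.0784 0.0828 0.0856] 
   corners [[437.4, -19.8], [377.0, -12.9], [444.2, 40.2], [383.9, 47.0]]
side cube 413 ctr [566.194  211.1774] size [54.8009 51.3002] ang 76.85992431640625 z [0.0653 0.0713 0.0734] 
   corners [[584.9, 178.7], [535.0, 190.3], [597.4, 232.0], [547.4, 243.7]]
```

```bash
python3 - <<'E'
from h import *
P=cloud("top",np.load("top0.npy"));s=P[340:470,475:640];i=np.argmax(s[...,2]);print("cutter max",s.reshape(-1,3)[i], "pot",P[185:285,430:530,2].max())
st=state();Rt=R.from_quat(st['ee_rot']).as_matrix();print(Rt)
d=np.array([.4437,-.193,.256])-st['tcp_pos'];print(Rt.T@d/.5, "yaw",np.degrees(np.arctan2(Rt[1,0],Rt[0,0])))
E
```

```text
cutter max [0.484  0.067  1.1769] pot 1.1769443519875458
[[ 0.9574  0.2886 -0.0002]
 [ 0.2886 -0.9574  0.0011]
 [ 0.0001 -0.0011 -1.    ]]
[ 0.7382 -0.6237  0.0003] yaw 16.775117665478252
```

```bash
python3 -m pendant '[{"delta_pos":[0,0,-0.16],"twist":0,"claw":0},{"delta_pos":[0,0,-0.16],"twist":0,"claw":0},{"delta_pos":[0.738,-0.624,-0.16],"twist":-0.2,"claw":0},{"delta_pos":[0.738,-0.624,-0.16],"twist":-0.2,"claw":0},{"delta_pos":[0.738,-0.624,-0.16],"twist":-0.2,"claw":0},{"delta_pos":[0.738,-0.624,-0.16],"twist":-0.2,"claw":0},{"delta_pos":[0.738,-0.624,-0.16],"twist":-0.2,"claw":0},{"delta_pos":[0.738,-0.624,-0.16],"twist":-0.2,"claw":0},{"delta_pos":[0.738,-0.624,-0.16],"twist":-0.2,"claw":0},{"delta_pos":[0.738,-0.624,-0.16],"twist":-0.2,"claw":0},{"delta_pos":[0.738,-0.624,0],"twist":-0.2,"claw":0},{"delta_pos":[0.738,-0.624,0],"twist":-0.2,"claw":0}]'
cat >> h.py <<'E'
def go(x,y,z,yaw):
    s=state();M=R.from_quat(s['ee_rot']).as_matrix();w=np.degrees(np.arctan2(M[1,0],M[0,0]))
    print("t",s['t'],"tcp",s['tcp_pos'],"yaw",w,"F",s['wrist_force'],"gap",s['finger_gap'],s['grip_force'])
    print("frac",M.T@(np.array([x,y,z])-s['tcp_pos'])/.5,"twist",-(yaw-w)/360)
E
python3 -c "
from h import *
go(.4437,-.193,.054,89)"
```

```text
t: 1.6
tcp_pos: [0.4425, -0.1916, 0.2534]
ee_rot: [0.714, 0.7, -0.001, -0.002]
wrist_force: [0.2, -0.6, 0.5]
finger_gap: 1.004
grip_force: 0.0
t 1.6 tcp [ 0.4425 -0.1916  0.2534] yaw 88.86563766390034 F [ 0.1619 -0.5678  0.4917] gap 1.003510407999642 0.0
frac [-0.0036  0.0041  0.3987] twist -0.0003732287113879333
```

```bash
python3 -m pendant '[{"delta_pos":[-0.002,0.002,0.398],"twist":0,"claw":0},{"delta_pos":[-0.002,0.002,0.398],"twist":0,"claw":0},{"delta_pos":[-0.002,0.002,0.398],"twist":0,"claw":0},{"delta_pos":[-0.002,0.002,0.398],"twist":0,"claw":0},{"delta_pos":[-0.002,0.002,0.398],"twist":0,"claw":0},{"delta_pos":[-0.002,0.002,0.398],"twist":0,"claw":1},{"delta_pos":[-0.002,0.002,0.398],"twist":0,"claw":1},{"delta_pos":[-0.002,0.002,0.398],"twist":0,"claw":1},{"delta_pos":[-0.002,0.002,0.398],"twist":0,"claw":1},{"delta_pos":[-0.002,0.002,0.398],"twist":0,"claw":1},{"delta_pos":[-0.002,0.002,0.398],"twist":0,"claw":1},{"delta_pos":[-0.002,0.002,0.398],"twist":0,"claw":1}]'
python3 -c "
from h import *
go(.4437,-.193,.2,80.5)"
```

```text
t: 3.1
tcp_pos: [0.445, -0.1945, 0.0587]
ee_rot: [0.715, 0.7, 0.0, 0.001]
wrist_force: [-3.6, 0.5, 20.1]
finger_gap: 0.457
grip_force: 58.7
t 3.1 tcp [ 0.445  -0.1945  0.0587] yaw 88.79524978592889 F [-3.5786  0.5018 20.1284] gap 0.45665985755588895 58.7096893787384
frac [ 0.0026 -0.0023 -0.2827] twist 0.023042360516469133
```

```bash
python3 -m pendant '[{"delta_pos":[0,0,-0.125],"twist":0,"claw":1},{"delta_pos":[0,0,-0.25],"twist":0,"claw":1},{"delta_pos":[0,0,-0.25],"twist":0,"claw":1},{"delta_pos":[0.1,0.01,-0.25],"twist":0.01,"claw":1},{"delta_pos":[0.2,0.02,-0.25],"twist":0.023,"claw":1},{"delta_pos":[0.3,0.03,-0.25],"twist":0.023,"claw":1},{"delta_pos":[0.4,0.04,-0.25],"twist":0.023,"claw":1},{"delta_pos":[0.5,0.043,-0.25],"twist":0.023,"claw":1},{"delta_pos":[0.535,0.043,-0.25],"twist":0.023,"claw":1},{"delta_pos":[0.535,0.043,-0.25],"twist":0.023,"claw":1},{"delta_pos":[0.535,0.043,-0.25],"twist":0.023,"claw":1}]'
python3 - <<'E'
from h import *
for n in("top","side"):
    p,d=snapshot(n);cv2.imwrite(f"pics/{n}1.png",p);np.save(f"{n}1.npy",d)
p=cv2.imread("pics/top1.png");q=cv2.imread("pics/side1.png")
cv2.imwrite("pics/c2.png",np.hstack([cv2.resize(p[230:370,220:400],(400,311)),cv2.resize(q[180:340,290:460],(330,311))]))
go(.4724,.073,.081,80.5)
E
```

```text
t: 4.47
tcp_pos: [0.4715, 0.072, 0.1817]
ee_rot: [0.763, 0.646, -0.0, -0.0]
wrist_force: [0.0, -0.0, -6.2]
finger_gap: 0.465
grip_force: 66.1
t 4.575 tcp [0.4717 0.0718 0.182 ] yaw 80.42534966570436 F [ 0.3834  0.1969 -6.865 ] gap 0.4598424589881697 66.09849572181702
frac [0.0026 0.0011 0.202 ] twist -0.00020736203971011155
```

View pics/c2.png

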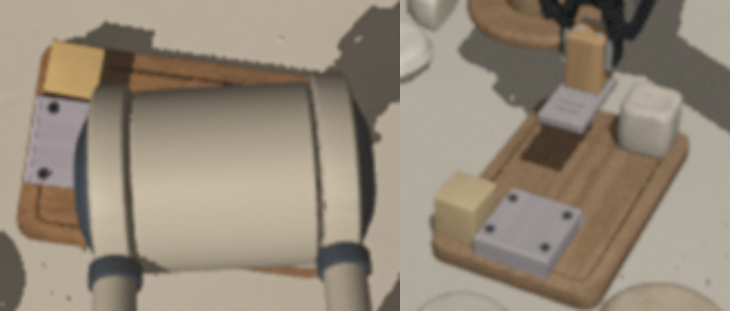

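The side crop shows the stop gripped upright, with the toe (crop ~(575,105)) lined up towards the retainer. I'll measure the toe in the side view.

```bash
python3 - <<'E'
from h import *
p=cv2.imread("pics/side1.png");P=cloud("side",np.load("side1.npy"))
fit("side",p,P,"toe",(350,212,412,252),.11,.15,1)
m=np.zeros((480,640),bool);m[212:252,350:412]=1;m&=(P[...,2]>.11)&(P[...,2]<.145)&steel(p)
q=P[m];A=np.c_[q[:,:2],np.ones(len(q))];print("plane",np.linalg.lstsq(A,q[:,2],rcond=None)[0],len(q))
fit("side",p,P,"ret",(320,270,395,325),.038,.056,1)
E
```

```text
side toe 492 ctr [476.4138 103.1891] size [93.5074 50.668 ] ang 80.9572525024414 z [0.1301 0.1334 0.1354] 
   corners [[494.1, 53.0], [444.0, 61.0], [508.8, 145.4], [458.7, 153.3]]
plane [ 0.0172 -0.0284  0.1282] 492
side ret 1234 ctr [495.4067 216.0035] size [90.7098 80.059 ] ang 80.59175872802734 z [0.0431 0.046  0.0483] 
   corners [[527.5, 164.7], [448.5, 177.8], [542.3, 254.2], [463.3, 267.3]]
```

```bash
python3 -m pendant '[{"delta_pos":[0,0.001,0.1],"twist":0,"claw":1},{"delta_pos":[0,0.001,0.17],"twist":0,"claw":1},{"delta_pos":[0,0.001,0.19],"twist":0,"claw":1},{"delta_pos":[0,0.001,0.198],"twist":0,"claw":1},{"delta_pos":[0,0.001,0.198],"twist":0,"claw":1},{"delta_pos":[0,0.001,0.198],"twist":0,"claw":1}]'
python3 - <<'E'
from h import *
go(.4724,.073,.0807,80.5)
E
```

```text
t: 5.32
tcp_pos: [0.4729, 0.0727, 0.0842]
ee_rot: [0.763, 0.646, 0.001, 0.001]
wrist_force: [0.4, 0.7, -6.0]
finger_gap: 0.463
grip_force: 65.9
t 5.325 tcp [0.4729 0.0727 0.0842] yaw 80.49549006720214 F [ 0.389   0.6848 -6.0008] gap 0.46314359734964994 65.9394121170044
frac [ 0.0004 -0.0011  0.007 ] twist -1.252759110516403e-05
```

```bash
for z in 0.004; do python3 -m pendant '[{"delta_pos":[0,0,0.004],"twist":0,"claw":1},{"delta_pos":[0,0,0.006],"twist":0,"claw":1},{"delta_pos":[0,0,0.006],"twist":0,"claw":1}]'; done; python3 -m pendant '[{"delta_pos":[0,0,0.002],"twist":0,"claw":1},{"delta_pos":[0,0,0.002],"twist":0,"claw":1}]'
```

```text
t: 5.7
tcp_pos: [0.4724, 0.0728, 0.0807]
ee_rot: [0.763, 0.646, 0.0, 0.0]
wrist_force: [-2.0, 1.3, 4.9]
finger_gap: 0.458
grip_force: 67.4
t: 5.95
tcp_pos: [0.4724, 0.0728, 0.0807]
ee_rot: [0.763, 0.646, 0.001, 0.0]
wrist_force: [-8.0, -0.1, 33.1]
finger_gap: 0.458
grip_force: 70.6
```

```bash
python3 -m pendant '[{"delta_pos":[0,0,-0.0024],"twist":0,"claw":1},{"delta_pos":[0,0,-0.0024],"twist":0,"claw":1}]';python3 -m pendant '[{"delta_pos":[0.01,0,0],"twist":0,"claw":1},{"delta_pos":[0.02,0,0],"twist":0,"claw":1},{"delta_pos":[0.03,0,0],"twist":0,"claw":1},{"delta_pos":[0.036,0,0],"twist":0,"claw":1},{"delta_pos":[0.036,0,0],"twist":0,"claw":1}]'
```

```text
t: 6.2
tcp_pos: [0.4725, 0.0728, 0.0807]
ee_rot: [0.763, 0.646, 0.0, 0.0]
wrist_force: [-1.7, 1.5, 7.7]
finger_gap: 0.462
grip_force: 68.0
t: 6.82
tcp_pos: [0.4757, 0.0904, 0.0807]
ee_rot: [0.763, 0.646, 0.0, 0.0]
wrist_force: [-1.1, -1.6, 6.8]
finger_gap: 0.46
grip_force: 67.7
```

```bash
python3 - <<'E'
from h import *
p,d=snapshot("side");cv2.imwrite("pics/side2.png",p);P=cloud("side",d)
cv2.imwrite("pics/c3.png",cv2.resize(p[190:330,300:440],(600,600),interpolation=2))
fit("side",p,P,"toe",(330,232,400,300),.026,.037,1)
fit("side",p,P,"ret",(320,270,395,325),.038,.056,1)
go(.4724,.073,.0807,80.5)
E
```

```text
side toe 314 ctr [477.852  114.0146] size [89.8694 48.0212] ang 80.04132843017578 z [0.0306 0.0328 0.0348] 
   corners [[493.7, 65.6], [446.4, 73.9], [509.3, 154.1], [462.0, 162.4]]
side ret 1283 ctr [495.7059 213.5974] size [93.8561 81.4216] ang 81.4264907836914 z [0.0431 0.046  0.0484] 
   corners [[529.0, 161.1], [448.5, 173.3], [543.0, 253.9], [462.4, 266.1]]
t 6.875 tcp [0.4757 0.0904 0.0807] yaw 80.50579647904733 F [-1.5169 -1.1711  6.8545] gap 0.4604885064837099 67.64285802841187
frac [-0.0354 -0.0007  0.    ] twist 1.6101330687037476e-05
```

View pics/c3.png

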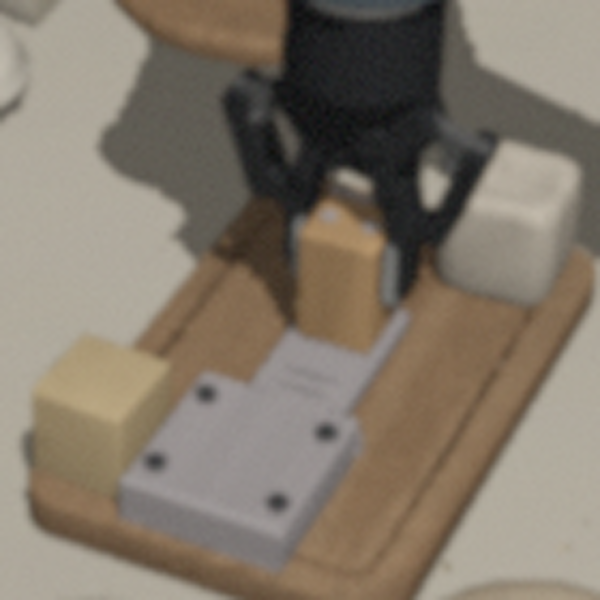

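The toe is at the mouth, well centred and about 2 mm short of the overhang. I'll go in 14 mm and then feel forward.

```bash
python3 -m pendant '[{"delta_pos":[0.01,0,-0.0004],"twist":0,"claw":1},{"delta_pos":[0.018,0,-0.0004],"twist":0,"claw":1},{"delta_pos":[0.024,0,-0.0004],"twist":0,"claw":1},{"delta_pos":[0.028,0,-0.0004],"twist":0,"claw":1},{"delta_pos":[0.028,0,-0.0004],"twist":0,"claw":1},{"delta_pos":[0.028,0,-0.0004],"twist":0,"claw":1}]';python3 -m pendant '[{"delta_pos":[0.004,0,0],"twist":0,"claw":1},{"delta_pos":[0.008,0,0],"twist":0,"claw":1},{"delta_pos":[0.008,0,0],"twist":0,"claw":1}]'
```

```text
t: 7.62
tcp_pos: [0.4778, 0.1044, 0.0807]
ee_rot: [0.763, 0.646, 0.0, 0.0]
wrist_force: [-0.1, -1.0, 3.4]
finger_gap: 0.459
grip_force: 67.2
t: 8.0
tcp_pos: [0.4783, 0.1082, 0.0807]
ee_rot: [0.763, 0.646, -0.0, 0.0]
wrist_force: [-1.0, -3.3, 4.8]
finger_gap: 0.462
grip_force: 67.5
```

```bash
python3 -m pendant '[{"delta_pos":[0.004,0,0],"twist":0,"claw":1},{"delta_pos":[0.004,0,0],"twist":0,"claw":1}]'|egrep 'tcp|wrist';python3 -m pendant '[{"delta_pos":[0.004,0,0],"twist":0,"claw":1},{"delta_pos":[0.004,0,0],"twist":0,"claw":1}]'|egrep 'tcp|wrist'
```

```text
tcp_pos: [0.4786, 0.1101, 0.0807]
wrist_force: [-1.1, -4.4, 4.7]
tcp_pos: [0.4789, 0.1121, 0.0807]
wrist_force: [-0.6, -4.3, 5.6]
```

```bash
python3 -m pendant '[{"delta_pos":[0.004,0,0],"twist":0,"claw":1},{"delta_pos":[0.004,0,0],"twist":0,"claw":1}]'|egrep 'tcp|wrist';python3 -m pendant '[{"delta_pos":[0.004,0,0],"twist":0,"claw":1},{"delta_pos":[0.004,0,0],"twist":0,"claw":1}]'|egrep 'tcp|wrist'
```

```text
tcp_pos: [0.4793, 0.114, 0.0807]
wrist_force: [-1.7, -5.0, 5.0]
tcp_pos: [0.4796, 0.116, 0.0807]
wrist_force: [-1.9, -4.7, 4.9]
```

```bash
python3 -m pendant '[{"delta_pos":[0.004,0,0],"twist":0,"claw":1},{"delta_pos":[0.004,0,0],"twist":0,"claw":1}]'|egrep 'tcp|wrist';python3 -m pendant '[{"delta_pos":[0.004,0,0],"twist":0,"claw":1},{"delta_pos":[0.004,0,0],"twist":0,"claw":1}]'|egrep 'tcp|wrist'
```

```text
tcp_pos: [0.4799, 0.118, 0.0808]
wrist_force: [-1.8, -5.6, 5.4]
tcp_pos: [0.4802, 0.12, 0.0807]
wrist_force: [-1.3, -5.0, 4.9]
```

```bash
python3 -m pendant '[{"delta_pos":[0.004,0,0],"twist":0,"claw":1},{"delta_pos":[0.004,0,0],"twist":0,"claw":1}]'|egrep 'tcp|wrist';python3 -m pendant '[{"delta_pos":[0.004,0,0],"twist":0,"claw":1},{"delta_pos":[0.004,0,0],"twist":0,"claw":1}]'|egrep 'tcp|wrist'
```

```text
tcp_pos: [0.4805, 0.1219, 0.0807]
wrist_force: [-0.7, -4.3, 5.1]
tcp_pos: [0.4809, 0.1239, 0.0807]
wrist_force: [-1.3, -5.2, 5.1]
```

```bash
python3 -m pendant '[{"delta_pos":[0.004,0,0],"twist":0,"claw":1},{"delta_pos":[0.004,0,0],"twist":0,"claw":1}]'|egrep 'tcp|wrist';python3 -m pendant '[{"delta_pos":[0.004,0,0],"twist":0,"claw":1},{"delta_pos":[0.004,0,0],"twist":0,"claw":1}]'|egrep 'tcp|wrist'
```

```text
tcp_pos: [0.4811, 0.1257, 0.0808]
wrist_force: [-1.8, -7.2, 6.2]
tcp_pos: [0.4813, 0.1272, 0.0808]
wrist_force: [-2.1, -14.0, 7.3]
```

```bash
python3 -m pendant '[{"delta_pos":[0.002,0,0],"twist":0,"claw":1},{"delta_pos":[0.002,0,0],"twist":0,"claw":1}]'|egrep 'tcp|wrist';python3 -m pendant '[{"delta_pos":[0.002,0,0],"twist":0,"claw":1},{"delta_pos":[0.002,0,0],"twist":0,"claw":1}]'|egrep 'tcp|wrist'
```

```text
tcp_pos: [0.4815, 0.128, 0.0808]
wrist_force: [-2.4, -15.7, 8.8]
tcp_pos: [0.4816, 0.129, 0.0807]
wrist_force: [-1.4, -16.9, 8.0]
```

```bash
python3 -m pendant '[{"delta_pos":[0.002,0,0],"twist":0,"claw":1},{"delta_pos":[0.004,0,0],"twist":0,"claw":1},{"delta_pos":[0.0045,0,0],"twist":0,"claw":1},{"delta_pos":[0.0045,0,0],"twist":0,"claw":1}]'|egrep 'tcp|wrist';python3 -m pendant '[{"delta_pos":[-0.0012,0,0],"twist":0,"claw":1},{"delta_pos":[-0.0012,0,0],"twist":0,"claw":1}]'|egrep 'tcp|wrist'
```

```text
tcp_pos: [0.482, 0.1311, 0.0808]
wrist_force: [-2.1, -17.6, 9.1]
tcp_pos: [0.482, 0.131, 0.0807]
wrist_force: [-2.3, -9.4, 6.9]
```

```bash
python3 -m pendant '[{"delta_pos":[-0.0008,0,0],"twist":0,"claw":1},{"delta_pos":[-0.0008,0,0],"twist":0,"claw":1}]'|egrep 'tcp|wrist'; python3 -m pendant '[{"delta_pos":[0,0,0],"twist":0,"claw":0.4},{"delta_pos":[0,0,0],"twist":0,"claw":0.2},{"delta_pos":[0,0,0],"twist":0,"claw":0.2},{"delta_pos":[0,0,0],"twist":0,"claw":0.2}]'
python3 - <<'E'
from h import *
p,d=snapshot("side");cv2.imwrite("pics/side3.png",p);P=cloud("side",d)
cv2.imwrite("pics/c4.png",cv2.resize(p[190:330,300:440],(600,600),interpolation=2))
fit("side",p,P,"blk",(350,190,420,290),.085,.10,0)
E
```

```text
tcp_pos: [0.482, 0.131, 0.0807]
wrist_force: [-0.9, -4.4, 5.3]
t: 12.5
tcp_pos: [0.4821, 0.1312, 0.0807]
ee_rot: [0.763, 0.646, -0.0, -0.0]
wrist_force: [0.6, 0.4, 0.6]
finger_gap: 0.8
grip_force: 0.0
side blk 340 ctr [480.5807 130.8445] size [49.4644 41.4154] ang 81.5060806274414 z [0.0888 0.0966 0.0987] 
   corners [[497.4, 103.3], [456.4, 109.4], [504.7, 152.2], [463.8, 158.4]]
```

View pics/c4.png

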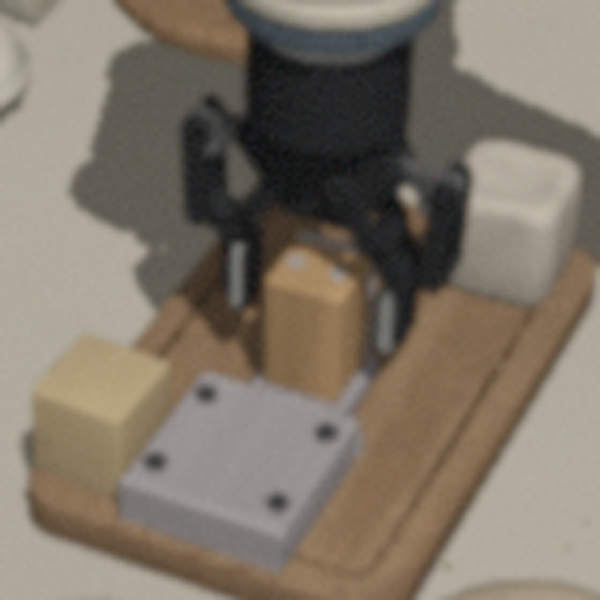

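The fingers are open and clear of the block on both sides. The stop stands upright with its toe under the overhang, around crop (300,390), and the cube and brick haven't moved. I'll lift straight up and check for drift.

```bash
python3 -m pendant '[{"delta_pos":[0,0,-0.02],"twist":0,"claw":0.2},{"delta_pos":[0,0,-0.08],"twist":0,"claw":0.2},{"delta_pos":[0,0,-0.2],"twist":0,"claw":0.2},{"delta_pos":[0,0,-0.25],"twist":0,"claw":0.2},{"delta_pos":[0,0,-0.25],"twist":0,"claw":0.2},{"delta_pos":[0,0,-0.25],"twist":0,"claw":0.2}]'
python3 - <<'E'
from h import *
p,d=snapshot("side");cv2.imwrite("pics/side4.png",p);P=cloud("side",d)
fit("side",p,P,"blk",(350,190,420,290),.085,.10,0)
fit("side",p,P,"blkface",(350,225,420,290),.085,.10,0)
a=cv2.imread("pics/side3.png")[230:325,325:395].astype(np.float32).mean(2);b=p[230:325,325:395].astype(np.float32).mean(2)
print("shift of block px",cv2.phaseCorrelate(a[15:55,25:65].copy(),b[15:55,25:65].copy()))
fit("side",p,P,"brick",(300,225,445,340),.075,.12,0)
E
```

```text
t: 13.3
tcp_pos: [0.4817, 0.1311, 0.2055]
ee_rot: [0.763, 0.646, -0.0, -0.0]
wrist_force: [-0.5, -0.2, -1.2]
finger_gap: 0.798
grip_force: 0.0
side blk 367 ctr [481.3561 131.6175] size [48.7656 39.8373] ang 81.42945861816406 z [0.0882 0.0967 0.0989] 
   corners [[497.4, 104.5], [458.0, 110.5], [504.7, 152.8], [465.3, 158.7]]
side blkface 367 ctr [481.3561 131.6175] size [48.7656 39.8373] ang 81.42945861816406 z [0.0882 0.0967 0.0989] 
   corners [[497.4, 104.5], [458.0, 110.5], [504.7, 152.8], [465.3, 158.7]]
shift of block px ((0.2633472362658864, 0.17228544080025898), 0.5224066853523255)
side brick 465 ctr [481.36   131.6596] size [48.8077 39.8347] ang 81.1244888305664 z [0.0799 0.0958 0.0989] 
   corners [[497.3, 104.5], [457.9, 110.6], [504.8, 152.7], [465.4, 158.8]]
```

The stop stayed put: it is straight and level, and the gripper is clear of it.

```bash
python3 -c "
from bench import order
print(order.sign_off())"
```

```text
the job is handed in; nothing more can be done
None
```

The portion stop is fitted and handed in: it sits flat and straight with its toe under the overhang, released, with the buffer pushed in about 4 to 5.5 mm as judged by feel, but the sign-off gave no verdict to confirm it.

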